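# Camera reference shot: pick the canister with the core, focus, expose

## Robot

A 6-joint arm with a two-finger parallel gripper is mounted at the origin on the work surface. World frame = base frame: x ahead of the robot, y to its left, z up, the work surface at z = 0. Lengths are in m, angles in rad, forces in N, time in s.
With the tool pointing down it reaches from about 0.3 to 0.775 m from the base axis. Payload 14.6 kg.
Tool frame: the origin (TCP) lies on the centre line of the jaws, within the pads' length; the fingertips stand 19 mm ahead of it and the grasp point (between the pads) is the TCP; z points along the fingers, y is the direction in which the jaws open and shut (so a half turn about z gives the same grasp; the last joint's range is limited). The gripper opens to 94 mm and grips with 3 to 60 N. Pads are 16 mm wide; open, the fingers measure 119 mm over their backs; the gripper's body (75 mm by 177 mm) begins 78 mm behind the grasp point.
Start: joints at [1.269, 0.3, 1.521, -0, 1.321, -0.067], TCP at [0.128, 0.535, 0.224] pointing down, gripper open.
Joint ranges: [-3.03, 3.03], [-0.79, 2.21], [0.23, 2.52], [-1.04, 4.18], [0, 3.07], [-2.55, 2.55]. Speed limits (rad/s): [2.22, 2.22, 2.57, 3.14, 3.14, 3.14].

## Interface

Orientations are given as [roll, pitch, yaw] about the fixed x, y, z axes, in that order (R = Rz(yaw) Ry(pitch) Rx(roll)).
In Python, from station import ctrl gives the robot as it stands. The module is installed in compiled form; this text tells all that it offers.
- The arm moves only by the shell command python3 -m creep 'ROWS' [FORCE]. ROWS is a JSON object of lists of equal length, an entry for each row: "translation": the shift along the world's x, y, z in mm, a list of three; "yaw": the turn about the world's z in rad; "gripper": the closure in counts, from 0 (fully open) to 255 (shut). A call has 1 to 5 rows; each row is the pose to reach, as a shift and turn from the pose measured when the call began; what a row does not reach only later rows make up. A row lasts 1/12 s, in which the tool goes at most 41.7 mm and 7.16 degrees, less where a joint would pass 70% of its speed; a pose out of reach is approached as far as the arm can. A call with a gripper value outside its range is refused whole. The fingers move at their own pace and stop on an object; FORCE is the grip in N (left out, the last holds). Time passes only in rows, so rows that repeat a pose let the fingers close. It gives the time, the measured TCP pose, the force and the opening at its end, in the units of the state.
- ctrl.get_obs(): the state, without advancing time (a new reading comes with each control period).
- ctrl.camera(name): name is "scene" or "top" or "wrist"; returns a dict with "pixels" (384x512x3 uint8, red, green, blue), "depth" (384x512 float32, m along the optical axis (not along the pixel's ray), 0 where there is no reading), "fx", "fy", "cx", "cy" (pixels), "R" (3x3) and "t" (3): a world point X has camera coordinates R X + t; the wrist camera has in their place "tool_from_camera" (4x4, takes a point from camera to tool coordinates, whose origin is the TCP and whose axes are the flange's). Camera axes: x right, y down, z forward; pixel columns grow to the right and rows downward; lengths in m; the calibration is good to about 2 mm. The wrist camera is an equidistant fisheye: a pixel r from the principal point sees the ray r / f radians off the axis. A picture is of the moment at which its call begins: read the wrist's pose just before it.
- ctrl.hand_in(): hands the job in, once; it reports no verdict.
The state is a dict: "time_s": time; "qpos": joint angles; "joint_vel": joint speeds; "tau": joint torques, N m; "ee_pos": TCP position; "eef_rot": TCP orientation; "force": force on the tool from outside, world axes, zero at the start; "moment": the same for the moment, N m; "grip_width": finger opening in m.
Only numpy, scipy, OpenCV 4.12 (cv2) and the standard library are available. Lean on these libraries where they do the work, as an engineer would, in place of code of your own. Each camera call takes 0.05 s, during which the arm holds its last target. There are 200 camera calls.

## Task

One of the two identical canisters holds the steel reference core and the other is only a light dummy: feel which is heavier, stand it gently upright in the middle of the camera's platform, and stand the light one just as gently upright in the blue return tray. Only then work the red shutter key: press it down to the first click and hold it there for about a second so that the camera focuses, then press it fully home and let it come back up. Knock nothing over and leave the other things on the table where they are.

Things in the scene. Friction and masses are not known exactly. Their poses are not given: they have to be found in the camera images.
- canister_a: one of two aluminium canisters that look exactly alike (orange band near the foot), upright on the table: 50 mm diameter, 70 mm tall, origin at the centre of its underside, z up. One of the two, not always the same, holds a loose-fitting steel core (about 0.45 to 0.57 kg in all), the other a foam dummy (about 0.12 kg)
- canister_b: one of two aluminium canisters that look exactly alike (orange band near the foot), upright on the table: 50 mm diameter, 70 mm tall, origin at the centre of its underside, z up. One of the two, not always the same, holds a loose-fitting steel core (about 0.45 to 0.57 kg in all), the other a foam dummy (about 0.12 kg).
- platform: the camera's sample platform: black disc 84 mm across with a white rim line, 13 mm thick, on the camera rail (fixed). Origin at the centre of its underside, 12 mm above the table; its y axis points level along the rail to the camera, whose lens begins 189 mm from the platform's centre and which stands 106 mm above the table
- platform_top (a point): centre of the platform's upper face, 25 mm above the table
- tray: blue open return tray, 140 x 140 mm outside, 22 mm high, walls and floor 5 mm thick, fixed to the table. Origin at the centre of its underside, so its inner floor is 5 mm above that; sides along its x and y
- release_box: grey shutter release box, 80 x 60 mm (x, y), 28 mm high with a 4 mm black collar, fixed to the table; the round red two-stage key is in the middle of its top
- key_top (a point): centre of the flat upper face of the red key, 36 mm across, 48 mm above the table when up (16 mm above the collar); it moves down with the key. The key goes straight down: 5 mm of soft travel (0.8 to 2.2 N) to the first click, where it stops; from there it yields only beyond 7 N and goes 5 mm farther to the bottom, where it takes 10 N. It springs back up by itself
- first_stage (a joint): first-stage travel of the key, m: 0 up, 0.005 at the first click (it stays 0.005 while pressed farther)
- second_stage (a joint): second-stage travel of the key, m: 0 up to and at the first click, 0.005 fully home
- mirror_mount: bystander, loose, to be left where it is: black mirror mount, base 40 x 45 mm, 53 mm tall
- lens_tube: bystander, loose, to be left where it is: black lens tube standing upright, 31 mm across (33 at its ring), 50 mm tall
- hex_driver: bystander, loose, to be left where it is: red-handled screwdriver lying on the table, 200 mm long, handle 26 mm thick
- screw_jar: bystander, loose, to be left where it is: small jar of screws, 48 mm across, 55 mm tall
- filter_holder: bystander, loose, to be left where it is: flat black square filter holder with an amber glass, 50 x 50 x 12 mm
- post_clamp: bystander, loose, to be left where it is: black post clamp, 55 x 26 x 20 mm, with a 14 mm steel screw on top
- flat_block: bystander, loose, to be left where it is: brass block, 50 x 30 x 25 mm
Things that resemble listed ones, but are neither listed nor needed, are in the scene too. Leave any turquoise look-alike of the canister_a alone.

How it is judged:
On the way, in this order (a step that is already met when the one before it is completed fails the run):
1. the heavy canister stands on the platform and the light one in the tray, both upright and let go, in either order ((((horizontal distance between canister_a and platform_top below 0.015 m and contact force between canister_a and platform above 3 N and contact force between canister_a and the fingers below 0.1 N and angle between canister_a's own z axis and vertical below 0.1 rad and linear speed of canister_a below 0.03 m/s) and (horizontal distance between canister_b and tray below 0.05 m and contact force between canister_b and tray between 0.4 and 3 N and contact force between canister_b and the fingers below 0.1 N and angle between canister_b's own z axis and vertical below 0.1 rad and linear speed of canister_b below 0.03 m/s)) or ((horizontal distance between canister_b and platform_top below 0.015 m and contact force between canister_b and platform above 3 N and contact force between canister_b and the fingers below 0.1 N and angle between canister_b's own z axis and vertical below 0.1 rad and linear speed of canister_b below 0.03 m/s) and (horizontal distance between canister_a and tray below 0.05 m and contact force between canister_a and tray between 0.4 and 3 N and contact force between canister_a and the fingers below 0.1 N and angle between canister_a's own z axis and vertical below 0.1 rad and linear speed of canister_a below 0.03 m/s)))), for 0.3 s.
2. with the heavy canister on the platform, the key is held at the first click (first stage over 4 mm, second under 1.5 mm) for 0.6 s (value of joint first_stage above 0.004 m and value of joint second_stage below 0.0015 m and contact force between any of canister_a, canister_b and platform above 3 N), for 0.6 s.
3. the key is pressed fully home (second stage over 4 mm) (value of joint second_stage above 0.004 m and contact force between any of canister_a, canister_b and platform above 3 N), for 0.05 s.
At the end, for the whole second after the job is handed in: the heavy canister stands upright (within 0.1 rad) at rest on the platform, its centre within 15 mm of the platform's centre; the light one stands upright at rest on the tray's floor, within 50 mm of the tray's centre; neither is held; the key is back up (both stages within 1 mm of 0) ((((horizontal distance between canister_a and platform_top below 0.015 m and contact force between canister_a and platform above 3 N and contact force between canister_a and the fingers below 0.1 N and angle between canister_a's own z axis and vertical below 0.1 rad and linear speed of canister_a below 0.03 m/s) and (horizontal distance between canister_b and tray below 0.05 m and contact force between canister_b and tray between 0.4 and 3 N and contact force between canister_b and the fingers below 0.1 N and angle between canister_b's own z axis and vertical below 0.1 rad and linear speed of canister_b below 0.03 m/s)) or ((horizontal distance between canister_b and platform_top below 0.015 m and contact force between canister_b and platform above 3 N and contact force between canister_b and the fingers below 0.1 N and angle between canister_b's own z axis and vertical below 0.1 rad and linear speed of canister_b below 0.03 m/s) and (horizontal distance between canister_a and tray below 0.05 m and contact force between canister_a and tray between 0.4 and 3 N and contact force between canister_a and the fingers below 0.1 N and angle between canister_a's own z axis and vertical below 0.1 rad and linear speed of canister_a below 0.03 m/s))) and value of joint each of first_stage, second_stage below 0.001 m); the robot touches nothing.
It fails at once if the key is pressed past its first click (second stage over 2.5 mm) while the heavy canister is not on the platform (value of joint second_stage above 0.0025 m and not (contact force between any of canister_a, canister_b and platform above 3 N)).
It fails at once if a canister is knocked over (tilted more than 0.6 rad) (angle between any of canister_a, canister_b's own z axis and vertical above 0.6 rad).
It fails at once if a canister is rammed onto the platform or the tray (over 60 N) (contact force between any of canister_a, canister_b and platform above 60 N or contact force between any of canister_a, canister_b and tray above 60 N).
It fails at once if a canister is dropped (faster than 0.45 m/s out of the fingers, about a 10 mm fall) ((linear speed of canister_a above 0.45 m/s and contact force between canister_a and the fingers below 0.1 N) or (linear speed of canister_b above 0.45 m/s and contact force between canister_b and the fingers below 0.1 N)).
It fails at once if a bystander is moved more than 30 mm (distance of any of mirror_mount, lens_tube, hex_driver, screw_jar, filter_holder, post_clamp, flat_block from where it was at the start of the episode above 0.03 m).
It also fails if it takes over 69 s, if anything falls off the work surface, if the arm or the gripper's body presses on something with over 40 N, if the wrist force passes 120 N, or if a joint passes its speed limit or range.

## Working session

There is one attempt and no reset: what is moved stays moved. The work goes in short steps, Python scripts to look and compute and a shell command to move; the robot and the scene stay as the last step left them, time stands still between calls to the robot, and variables do not carry over. Pictures are saved under pics/ and viewed, about 8 in all and at most 12, crops included, and the job is handed in when it is done.

```bash
mkdir -p pics; cat > h.py <<'E'
from station import ctrl
import numpy as np, cv2
def snap(n,f):
    c=ctrl.camera(n); cv2.imwrite('pics/'+f+'.png',c['pixels'][:,:,::-1]); np.savez(f+'.npz',**c); return c
def world(c,u,v,d=None):
    d=float(c['depth'][int(v),int(u)]) if d is None else d
    p=np.array([(u-c['cx'])/c['fx']*d,(v-c['cy'])/c['fy']*d,d]); return c['R'].T@(p-c['t'])
def planez(c,u,v,z):
    r=c['R'].T@np.array([(u-c['cx'])/c['fx'],(v-c['cy'])/c['fy'],1]); o=-c['R'].T@c['t']; return o+r*(z-o[2])/r[2]
E
python3 - <<'E'
from h import *
for n in('scene','top'):
    c=snap(n,n+'0'); print(n,-c['R'].T@c['t'],c['fx'])
s=ctrl.get_obs(); print(s['ee_pos'],s['eef_rot'],s['force'],s['grip_width'],s['time_s'])
a=cv2.imread('pics/top0.png'); cv2.imwrite('pics/top0b.png',cv2.resize(a,(800,600),interpolation=cv2.INTER_CUBIC))
E
```

```text
scene [1.28159384 0.21777505 0.97098763] 455.7338508944388
top [ 0.38901281 -0.03173254  1.15064702] 354.20708625454915
[0.12790083 0.53469275 0.22393837] [-3.14054728e+00 -4.84053962e-05  2.90676119e+00] [ 0.08948451 -0.01911398 -0.15683855] 0.09419830069693644 0.1
```

View pics/top0b.png

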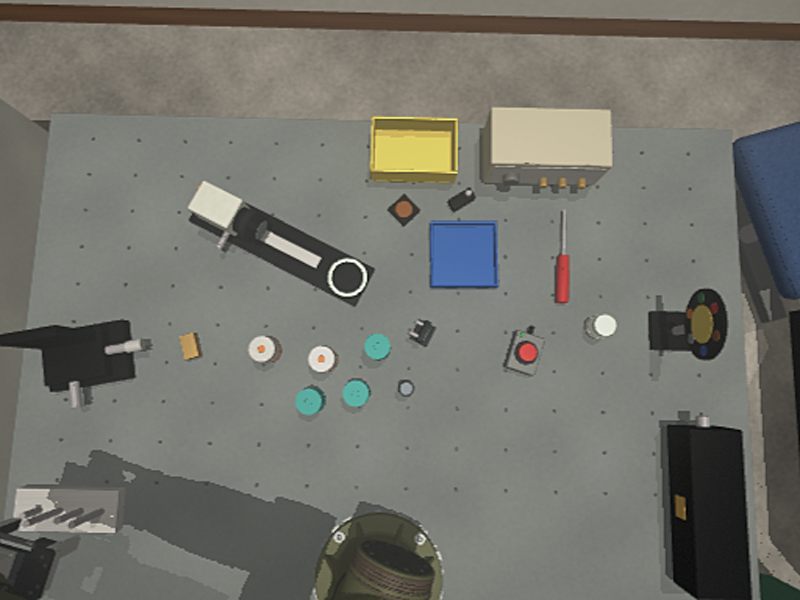

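View pics/scene0.png

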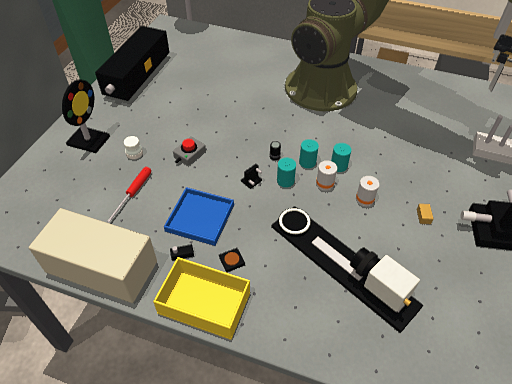

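The top view (800 px version) shows two white/aluminium cylinders at (263,350) and (321,358). The scene view shows them with orange bands near the foot, so they fit the canisters. The three turquoise cylinders at (377,347), (355,392) and (310,401) are look-alikes. Platform ring is at (348,277), the tray at (464,254) and the red key at (527,352). I'll measure these and confirm in a crop.

```bash
cat > m.py <<'E'
from h import *
c=dict(np.load('top0.npz')); img=c['pixels'].astype(int); k=1.5625
def cen(mask,u,v,r):
    m=np.zeros(mask.shape,bool); u,v=int(u/k),int(v/k); m[v-r:v+r+1,u-r:u+r+1]=True
    ys,xs=np.nonzero(mask&m); return xs.mean(),ys.mean(),len(xs),(xs.min(),xs.max(),ys.min(),ys.max())
X=np.zeros(img.shape)
vv,uu=np.mgrid[0:384,0:512]; d=c['depth']
P=np.stack([(uu-c['cx'])/c['fx']*d,(vv-c['cy'])/c['fy']*d,d],-1); W=(P-c['t'])@c['R']; Z=W[...,2]
R,G,B=img[...,0],img[...,1],img[...,2]
for n,u,v,z in(('canL',263,350,.07),('canR',321,358,.07),('t1',377,347,.07),('t2',355,392,.07),('t3',310,401,.07)):
    a=cen(abs(Z-z)<.008,u,v,13); print(n,np.round(a[:2],1),a[2:],planez(c,a[0],a[1],z).round(4))
ring=cen((img.min(-1)>150)&(abs(Z-.025)<.02),348,277,16);print('plat',ring,planez(c,ring[0],ring[1],.025).round(4))
x0,x1,y0,y1=ring[3];print(planez(c,(x0+x1)/2,(y0+y1)/2,.025).round(4))
t=cen((B>R+50)&(B>G+30),464,254,28);print('tray',t,planez(c,t[0],t[1],.015).round(4))
ys,xs=np.nonzero((B>R+50)&(B>G+30)); s=(abs(xs-297)<30)&(abs(ys-163)<30)
print(cv2.minAreaRect(np.c_[xs[s],ys[s]].astype(np.float32)))
q=cen((R>G+70)&(R>B+70),527,352,12);print('key',q,planez(c,q[0],q[1],.048).round(4), Z[int(q[1]),int(q[0])])
for n,u,v in(('mirror',422,331),('lens',405,387),('brass',190,346),('jar',602,325)): 
    p=world(c,u/k,v/k);print(n,p.round(3))
a=c['pixels'][:,:,::-1][190:280,100:270]; b=cv2.resize(a,None,fx=4,fy=4,interpolation=cv2.INTER_CUBIC)
s=dict(np.load('scene0.npz'))['pixels'][:,:,::-1][120:250,240:410]; b2=cv2.resize(s,(680,520))[:235*2]
cv2.imwrite('pics/crop1.png',cv2.resize(np.vstack([b,cv2.resize(b2,(680,235*2))[:240]]),(680,600)))
E
python3 m.py
```

```text
canL [167.6 223.1] (220, (np.int64(160), np.int64(175), np.int64(215), np.int64(231))) [0.4385 0.2368 0.07  ]
canR [205.6 229.4] (212, (np.int64(198), np.int64(214), np.int64(222), np.int64(237))) [0.422  0.1205 0.07  ]
t1 [241.4 221.4] (212, (np.int64(234), np.int64(249), np.int64(214), np.int64(229))) [0.4488 0.0126 0.07  ]
t2 [227.5 251.5] (213, (np.int64(220), np.int64(235), np.int64(244), np.int64(259))) [0.3576 0.0518 0.07  ]
t3 [197.3 256.8] (224, (np.int64(189), np.int64(205), np.int64(249), np.int64(265))) [0.3398 0.1418 0.07  ]
plat (np.float64(222.1153846153846), np.float64(176.97435897435898), 156, (np.int64(210), np.int64(234), np.int64(165), np.int64(189))) [0.5929 0.081  0.025 ]
[0.5928 0.0813 0.025 ]
tray (np.float64(296.2736842105263), np.float64(162.4561403508772), 1710, (np.int64(275), np.int64(318), np.int64(141), np.int64(182))) [ 0.6489 -0.1591  0.015 ]
((296.5, 161.5), (41.0, 43.0), 90.0)
key (np.float64(337.3173076923077), np.float64(225.03846153846155), 104, (np.int64(332), np.int64(343), np.int64(220), np.int64(230))) [ 0.4459 -0.2846  0.048 ] 0.048357679374073384
mirror [ 0.482 -0.075  0.05 ]
lens [ 0.371 -0.044  0.05 ]
brass [0.442 0.393 0.026]
jar [ 0.502 -0.433  0.055]
```

View pics/crop1.png

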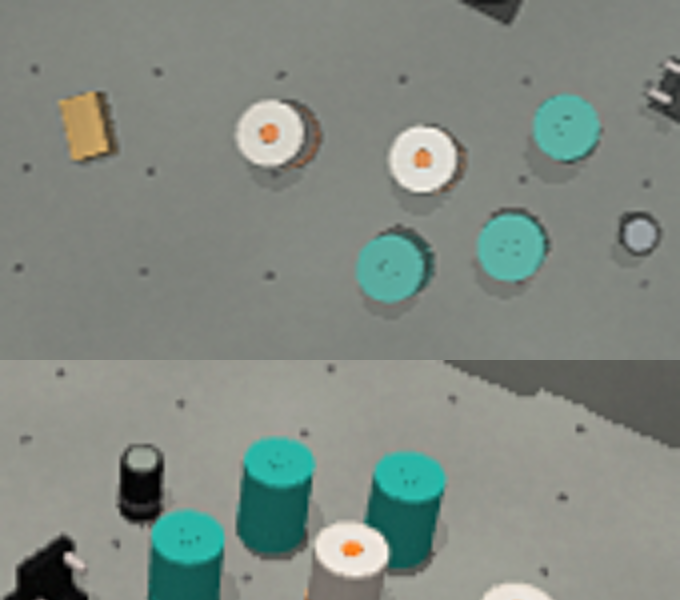

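The crop confirms it: the two white-topped canisters with orange dots and bands are the ones meant, and the turquoise ones are decoys. I'll go to the left canister first, at about (0.438, 0.237).

```bash
python3 -m creep '{"translation":[[310,-298,-70],[310,-298,-70],[310,-298,-70],[310,-298,-70],[310,-298,-70]],"yaw":[0.235,0.235,0.235,0.235,0.235],"gripper":[0,0,0,0,0]}' 30
```

```text
time_s: 0.52
ee_pos: [0.2742, 0.3935, 0.1909]
eef_rot: [-3.14, -0.0, -3.141]
force: [1.2, 0.2, -0.1]
grip_width: 0.0942
```

```bash
python3 -m creep '{"translation":[[164,-157,-50],[164,-157,-50],[164,-157,-50],[164,-157,-50],[164,-157,-50]],"yaw":[0,0,0,0,0],"gripper":[0,0,0,0,0]}'; python3 -m creep '{"translation":[[0,0,0],[0,0,0]],"yaw":[0,0],"gripper":[0,0]}'; python3 - <<'E'
from h import *
s=ctrl.get_obs();print(s['ee_pos'],s['force'])
c=snap('wrist','w1');print(c['tool_from_camera'].round(3),c['fx'],c['cx'],c['cy'])
E
```

```text
time_s: 0.93
ee_pos: [0.421, 0.2523, 0.146]
eef_rot: [-3.14, -0.0, -3.141]
force: [0.0, 0.9, -0.0]
grip_width: 0.0939
time_s: 1.1
ee_pos: [0.4217, 0.2507, 0.1453]
eef_rot: [-3.14, -0.002, 3.139]
force: [-1.1, 0.5, -0.2]
grip_width: 0.094
[0.42172547 0.25069883 0.1452539 ] [-1.14026534  0.48331621 -0.15364091]
[[-0.    -0.961 -0.276  0.081]
 [ 1.    -0.001  0.001  0.   ]
 [-0.001 -0.276  0.961 -0.161]
 [ 0.     0.     0.     1.   ]] 297.3186396354542 260.57939757657465 193.2340482307051
```

View pics/w1.png

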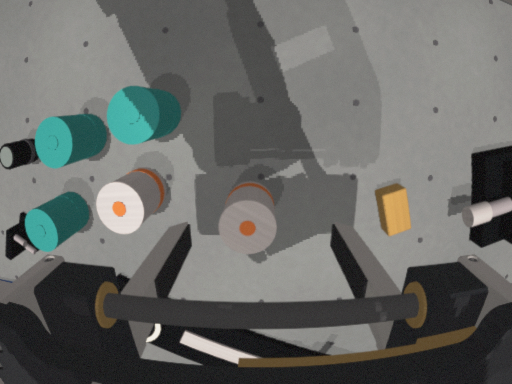

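```bash
cat >> h.py <<'E'
from scipy.spatial.transform import Rotation as Ro
def wristW(c,s):
    vv,uu=np.mgrid[0:384,0:512]; a=(uu-c['cx'])/c['fx'];b=(vv-c['cy'])/c['fy']; r=np.hypot(a,b)+1e-9
    d=c['depth']; t=np.tan(np.minimum(r,1.5))/r
    P=np.stack([a*t*d,b*t*d,d,np.ones_like(d)],-1)@c['tool_from_camera'].T
    W=P[...,:3]@Ro.from_euler('xyz',s['eef_rot']).as_matrix().T+s['ee_pos']; W[d==0]=np.nan; return W
def circ(W,z,xy,r=.045,tol=.004):
    m=(abs(W[...,2]-z)<tol)&(np.hypot(W[...,0]-xy[0],W[...,1]-xy[1])<r)
    p=W[m][:,:2]; (x,y),rad=cv2.minEnclosingCircle(p.astype(np.float32)); return len(p),p.mean(0).round(4),(round(x,4),round(y,4),round(rad,4))
E
python3 - <<'E'
from h import *
s=ctrl.get_obs();c=dict(np.load('w1.npz'));W=wristW(c,s)
for n,xy in(('L',(.4385,.2368)),('R',(.422,.1205))): print(n,circ(W,.07,xy))
E
```

```text
L (2481, array([0.4368, 0.2404]), (0.4383, 0.2401, 0.0253))
R (2014, array([0.4204, 0.1247]), (0.4215, 0.1232, 0.0258))
```

The wrist view shows canister L at (248,225), between the open fingers, and canister R at (125,205). The positions agree to 3 mm. Descending now.

```bash
python3 -m creep '{"translation":[[16,-12,-10],[16,-12,-45],[16,-12,-80],[16,-12,-101],[16,-12,-101]],"yaw":[0,0,0,0,0],"gripper":[0,0,0,0,0]}'; python3 -m creep '{"translation":[[0,0,0],[0,0,0]],"yaw":[0,0],"gripper":[0,0]}'
```

```text
time_s: 1.57
ee_pos: [0.4342, 0.2401, 0.0412]
eef_rot: [-3.137, -0.007, -3.141]
force: [-0.0, 0.8, 0.1]
grip_width: 0.0939
time_s: 1.73
ee_pos: [0.434, 0.2411, 0.0423]
eef_rot: [-3.138, -0.006, -3.139]
force: [1.2, 0.5, -0.6]
grip_width: 0.0937
```

```bash
python3 -m creep '{"translation":[[4,-1,2],[4,-1,2],[4,-1,2],[4,-1,2],[4,-1,2]],"yaw":[0,0,0,0,0],"gripper":[100,160,255,255,255]}' 30; python3 -m creep '{"translation":[[0,0,0],[0,0,0],[0,0,0],[0,0,0],[0,0,0]],"yaw":[0,0,0,0,0],"gripper":[255,255,255,255,255]}'
```

```text
time_s: 2.15
ee_pos: [0.4381, 0.2401, 0.0447]
eef_rot: [-3.138, -0.006, -3.139]
force: [0.3, 0.0, -0.6]
grip_width: 0.0644
time_s: 2.57
ee_pos: [0.4382, 0.24, 0.0448]
eef_rot: [-3.138, -0.006, -3.139]
force: [-1.6, -3.0, 3.6]
grip_width: 0.0494
```

```bash
python3 -m creep '{"translation":[[0,0,8],[0,0,20],[0,0,35],[0,0,50],[0,0,50]],"yaw":[0,0,0,0,0],"gripper":[255,255,255,255,255]}'; for i in 1 2 3; do python3 -m creep '{"translation":[[0,0,0]],"yaw":[0],"gripper":[255]}'; done
```

```text
time_s: 2.98
ee_pos: [0.4391, 0.2406, 0.0973]
eef_rot: [-3.14, -0.003, -3.139]
force: [0.2, -0.1, -4.2]
grip_width: 0.0491
time_s: 3.07
ee_pos: [0.4389, 0.2406, 0.0971]
eef_rot: [-3.14, -0.003, -3.139]
force: [0.2, 0.4, -5.7]
grip_width: 0.0493
time_s: 3.15
ee_pos: [0.4387, 0.2406, 0.0967]
eef_rot: [-3.14, -0.003, -3.139]
force: [0.5, -0.9, -4.8]
grip_width: 0.0494
time_s: 3.23
ee_pos: [0.4383, 0.2405, 0.0959]
eef_rot: [-3.139, -0.004, -3.139]
force: [-0.1, -1.0, -5.1]
grip_width: 0.0494
```

About 5 N below zero, so this one is the heavy canister. Carrying it to the platform.

```bash
python3 -m creep '{"translation":[[20,-10,15],[55,-42,25],[85,-72,25],[115,-102,25],[135,-125,25]],"yaw":[0,0,0,0,0],"gripper":[255,255,255,255,255]}'; python3 -m creep '{"translation":[[5,-6,0],[5,-6,0],[5,-6,0]],"yaw":[0,0,0],"gripper":[255,255,255]}';  python3 - <<'E'
from h import *
s=ctrl.get_obs();print(s['ee_pos'],s['force'])
c=snap('wrist','w2')
E
```

```text
time_s: 3.65
ee_pos: [0.5744, 0.1138, 0.1201]
eef_rot: [-3.139, -0.005, -3.139]
force: [1.5, 0.3, -4.5]
grip_width: 0.0493
time_s: 3.9
ee_pos: [0.5788, 0.1076, 0.1189]
eef_rot: [-3.139, -0.007, -3.14]
force: [-1.0, -0.1, -4.5]
grip_width: 0.0495
[0.57880573 0.1076178  0.11887892] [-0.98696466 -0.08444365 -4.45955676]
```

View pics/w2.png

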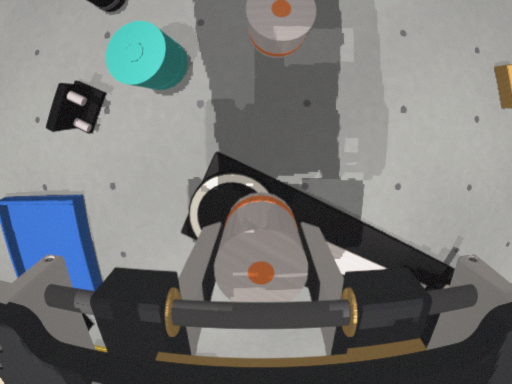

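The wrist view shows the held canister upright (top at 260,272) and the platform ring partly visible around (230,210). I'll fit both.

```bash
cat >> h.py <<'E'
from scipy.optimize import least_squares
def ring(W,img,xy):
    m=(abs(W[...,2]-.025)<.006)&(img.min(-1)>130)&(np.hypot(W[...,0]-xy[0],W[...,1]-xy[1])<.05)
    p=W[m][:,:2]; f=least_squares(lambda q:np.hypot(*(p-q[:2]).T)-q[2],[*xy,.04],loss='soft_l1',f_scale=.002); return len(p),f.x.round(4)
E
python3 - <<'E'
from h import *
s=ctrl.get_obs();c=dict(np.load('w2.npz'));W=wristW(c,s)
print(ring(W,c['pixels'],(.593,.082)))
z=W[272,260];print('top',z); print(circ(W,z[2],s['ee_pos'][:2],.032))
print('R',circ(W,.07,(.4215,.122)))
print('tray',[W[v,u].round(4) for v,u in((200,6),(198,82))])
E
```

```text
(842, array([0.5923, 0.0828, 0.0369]))
top [0.57854341 0.10838639 0.14622691]
(6113, array([0.5761, 0.1087]), (0.5726, 0.1083, 0.0307))
R (2479, array([0.4293, 0.1223]), (0.4222, 0.1224, 0.0252))
tray [array([ 0.5809, -0.2069,  0.0198]), array([ 0.5826, -0.0914,  0.0012])]
```

```bash
python3 -m creep '{"translation":[[7,-13,0],[14,-26,0],[14,-26,-15],[14,-26,-30],[14,-26,-38]],"yaw":[0,0,0,0,0],"gripper":[255,255,255,255,255]}'; python3 -m creep '{"translation":[[0,0,0],[0,0,0],[0,0,0]],"yaw":[0,0,0],"gripper":[255,255,255]}'
```

```text
time_s: 4.37
ee_pos: [0.5921, 0.0819, 0.0797]
eef_rot: [-3.139, -0.008, -3.139]
force: [0.6, 0.3, -5.0]
grip_width: 0.0491
time_s: 4.62
ee_pos: [0.5924, 0.082, 0.0805]
eef_rot: [-3.139, -0.007, -3.139]
force: [1.1, -0.2, -4.6]
grip_width: 0.0493
```

```bash
python3 -m creep '{"translation":[[0,0,-2],[0,0,-4],[0,0,-6],[0,0,-8],[0,0,-8]],"yaw":[0,0,0,0,0],"gripper":[255,255,255,255,255]}'; python3 -m creep '{"translation":[[0,0,-1],[0,0,-1]],"yaw":[0,0],"gripper":[255,255]}';python3 -m creep '{"translation":[[0,0,-1],[0,0,-1]],"yaw":[0,0],"gripper":[255,255]}'
```

```text
time_s: 5.03
ee_pos: [0.5922, 0.082, 0.072]
eef_rot: [-3.139, -0.008, -3.139]
force: [0.2, -0.3, -4.5]
grip_width: 0.0494
time_s: 5.2
ee_pos: [0.5921, 0.082, 0.0708]
eef_rot: [-3.139, -0.008, -3.139]
force: [0.3, 0.1, -5.4]
grip_width: 0.049
time_s: 5.37
ee_pos: [0.5923, 0.082, 0.07]
eef_rot: [-3.139, -0.008, -3.139]
force: [0.0, 0.1, -3.4]
grip_width: 0.0493
```

```bash
python3 -m creep '{"translation":[[0,0,-1],[0,0,-1],[0,0,-1]],"yaw":[0,0,0],"gripper":[255,255,255]}'
```

```text
time_s: 5.62
ee_pos: [0.5924, 0.082, 0.0699]
eef_rot: [-3.139, -0.008, -3.139]
force: [-4.8, -1.4, 6.2]
grip_width: 0.0489
```

It has touched down (force went from -5 to +6 N). Releasing, then rising straight up.

```bash
python3 -m creep '{"translation":[[0,0,0],[0,0,0],[0,0,0],[0,0,0],[0,0,0]],"yaw":[0,0,0,0,0],"gripper":[110,90,60,20,0]}'; python3 -m creep '{"translation":[[0,0,0],[0,0,0],[0,0,0],[0,0,0]],"yaw":[0,0,0,0],"gripper":[0,0,0,0]}'
```

```text
time_s: 6.03
ee_pos: [0.5924, 0.082, 0.0699]
eef_rot: [-3.139, -0.007, -3.139]
force: [0.2, -0.1, -0.3]
grip_width: 0.0767
time_s: 6.37
ee_pos: [0.5924, 0.082, 0.0699]
eef_rot: [-3.139, -0.007, -3.139]
force: [0.5, -0.4, -0.6]
grip_width: 0.094
```

```bash
python3 -m creep '{"translation":[[0,0,20],[0,0,45],[0,0,75],[0,0,90],[0,0,90]],"yaw":[0,0,0,0,0],"gripper":[0,0,0,0,0]}'; python3 - <<'E'
from h import *
s=ctrl.get_obs();c=snap('wrist','w3');W=wristW(c,s)
print(s['ee_pos'],ring(W,c['pixels'],(.593,.082)),circ(W,.095,(.593,.082)))
print('R',circ(W,.07,(.4215,.122)))
t=snap('top','top1');print([world(t,u,v).round(3) for u,v in((222,177),(222,174))])
E
```

```text
time_s: 6.78
ee_pos: [0.5938, 0.0821, 0.1637]
eef_rot: [-3.14, -0.001, -3.139]
force: [0.4, -0.3, 0.2]
grip_width: 0.0939
[0.59380271 0.08210266 0.16370245] (897, array([0.5922, 0.0817, 0.0366])) (2776, array([0.5921, 0.082 ]), (0.5934, 0.0821, 0.0252))
R (1839, array([0.428 , 0.1216]), (0.4225, 0.1218, 0.0252))
[array([0.508, 0.035, 0.491]), array([0.517, 0.036, 0.476])]
```

The heavy canister's centre is within about 1 mm of the platform's centre. Now canister R at (0.422, 0.122).

```bash
python3 -m creep '{"translation":[[-40,10,0],[-80,20,0],[-120,30,0],[-155,37,0],[-171,40,0]],"yaw":[0,0,0,0,0],"gripper":[0,0,0,0,0]}'; python3 -m creep '{"translation":[[0,0,0],[0,0,0]],"yaw":[0,0],"gripper":[0,0]}'
```

```text
time_s: 7.3
ee_pos: [0.4174, 0.1223, 0.1579]
eef_rot: [-3.139, -0.011, -3.138]
force: [-0.2, -0.2, 1.0]
grip_width: 0.0937
time_s: 7.47
ee_pos: [0.4167, 0.1224, 0.157]
eef_rot: [-3.138, -0.012, -3.137]
force: [0.3, -0.8, -0.1]
grip_width: 0.0939
```

```bash
python3 -m creep '{"translation":[[5,0,0],[5,0,-30],[5,0,-65],[5,0,-100],[5,0,-112]],"yaw":[0,0,0,0,0],"gripper":[0,0,0,0,0]}'; python3 -m creep '{"translation":[[0,0,0],[0,0,0]],"yaw":[0,0],"gripper":[0,0]}'
```

```text
time_s: 7.88
ee_pos: [0.4208, 0.1216, 0.0403]
eef_rot: [-3.137, -0.018, -3.138]
force: [-0.2, -0.1, -0.4]
grip_width: 0.094
time_s: 8.05
ee_pos: [0.4212, 0.1212, 0.0391]
eef_rot: [-3.137, -0.021, -3.139]
force: [0.3, 0.5, -0.6]
grip_width: 0.0942
```

```bash
python3 -m creep '{"translation":[[1,0,6],[1,0,6],[1,0,6],[1,0,6],[1,0,6]],"yaw":[0,0,0,0,0],"gripper":[100,160,255,255,255]}' 20; python3 -m creep '{"translation":[[0,0,0],[0,0,0],[0,0,0],[0,0,0],[0,0,0]],"yaw":[0,0,0,0,0],"gripper":[255,255,255,255,255]}'
```

```text
time_s: 8.47
ee_pos: [0.4224, 0.1212, 0.0456]
eef_rot: [-3.137, -0.019, -3.139]
force: [0.3, -0.8, -0.2]
grip_width: 0.0639
time_s: 8.88
ee_pos: [0.4226, 0.1213, 0.0458]
eef_rot: [-3.137, -0.019, -3.138]
force: [-0.9, 0.4, 4.3]
grip_width: 0.0493
```

```bash
python3 -m creep '{"translation":[[0,0,8],[0,0,20],[0,0,40],[0,0,60],[0,0,70]],"yaw":[0,0,0,0,0],"gripper":[255,255,255,255,255]}'; for i in 1 2 3; do python3 -m creep '{"translation":[[0,0,0]],"yaw":[0],"gripper":[255]}'; done
```

```text
time_s: 9.3
ee_pos: [0.4231, 0.1214, 0.118]
eef_rot: [-3.137, -0.017, -3.138]
force: [0.5, -0.1, -0.8]
grip_width: 0.0493
time_s: 9.38
ee_pos: [0.4238, 0.1215, 0.1198]
eef_rot: [-3.138, -0.014, -3.138]
force: [0.1, -0.3, -1.7]
grip_width: 0.0494
time_s: 9.47
ee_pos: [0.4237, 0.1215, 0.1198]
eef_rot: [-3.138, -0.014, -3.138]
force: [-0.3, -0.1, -2.5]
grip_width: 0.0493
time_s: 9.55
ee_pos: [0.4236, 0.1214, 0.1194]
eef_rot: [-3.138, -0.014, -3.138]
force: [0.1, 0.3, -1.7]
grip_width: 0.0491
```

About 1.7 N, so this is the light one, as expected. Carrying it to the tray, in -y first so it stays clear of the platform.

```bash
python3 -m creep '{"translation":[[0,-30,20],[10,-68,30],[30,-104,30],[53,-138,30],[77,-170,30]],"yaw":[0,0,0,0,0],"gripper":[255,255,255,255,255]}'; python3 -m creep '{"translation":[[30,-28,0],[60,-55,0],[92,-82,0],[125,-105,0],[145,-115,0]],"yaw":[0,0,0,0,0],"gripper":[255,255,255,255,255]}'; python3 -m creep '{"translation":[[0,0,0],[0,0,0]],"yaw":[0,0],"gripper":[255,255]}'; python3 - <<'E'
from h import *
s=ctrl.get_obs();c=snap('wrist','w4');print(s['ee_pos'],s['force'])
E
```

```text
time_s: 9.97
ee_pos: [0.5007, -0.0507, 0.1485]
eef_rot: [-3.138, -0.015, -3.139]
force: [1.2, 1.6, -1.6]
grip_width: 0.0492
time_s: 10.38
ee_pos: [0.6471, -0.1686, 0.1462]
eef_rot: [-3.138, -0.017, -3.141]
force: [-0.1, 0.5, -1.1]
grip_width: 0.0494
time_s: 10.55
ee_pos: [0.6468, -0.1691, 0.1433]
eef_rot: [-3.139, -0.02, 3.142]
force: [-1.2, 0.6, -1.3]
grip_width: 0.0489
[ 0.6467744  -0.16912891  0.1432768 ] [-1.22311702  0.63185813 -1.33676537]
```

View pics/w4.png

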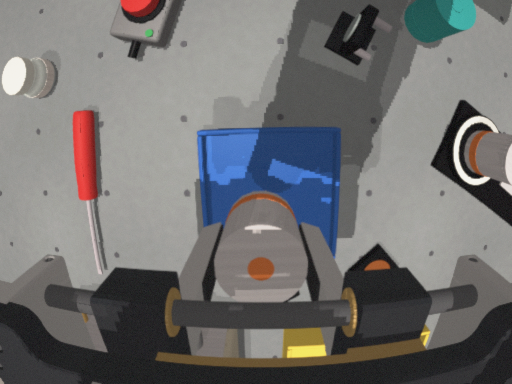

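The wrist view shows the held canister upright over the tray, whose near wall runs from (200,130) to (338,130). The heavy canister is standing on the platform at right. Lowering.

```bash
python3 -m creep '{"translation":[[2,8,0],[2,8,-25],[2,8,-50],[2,8,-70],[2,8,-80]],"yaw":[0,0,0,0,0],"gripper":[255,255,255,255,255]}'; python3 -m creep '{"translation":[[0,0,0],[0,0,0]],"yaw":[0,0],"gripper":[255,255]}'
```

```text
time_s: 11.02
ee_pos: [0.6468, -0.1587, 0.0615]
eef_rot: [-3.14, -0.023, -3.14]
force: [-0.4, 0.7, -1.3]
grip_width: 0.049
time_s: 11.18
ee_pos: [0.6465, -0.1578, 0.0618]
eef_rot: [-3.14, -0.024, -3.139]
force: [-0.1, -0.3, -2.1]
grip_width: 0.0489
```

```bash
python3 -m creep '{"translation":[[1,0,-3],[1,0,-6],[1,0,-8],[1,0,-9],[1,0,-9]],"yaw":[0,0,0,0,0],"gripper":[255,255,255,255,255]}'; python3 -m creep '{"translation":[[0,0,-1],[0,0,-1],[0,0,-1]],"yaw":[0,0,0],"gripper":[255,255,255]}';python3 -m creep '{"translation":[[0,0,-1],[0,0,-1],[0,0,-1]],"yaw":[0,0,0],"gripper":[255,255,255]}'
```

```text
time_s: 11.6
ee_pos: [0.6475, -0.1579, 0.0528]
eef_rot: [-3.14, -0.024, -3.139]
force: [0.3, 0.5, -0.9]
grip_width: 0.0491
time_s: 11.85
ee_pos: [0.6475, -0.1579, 0.0518]
eef_rot: [-3.14, -0.024, -3.139]
force: [-0.8, 0.1, -2.0]
grip_width: 0.0495
time_s: 12.1
ee_pos: [0.6476, -0.158, 0.051]
eef_rot: [-3.14, -0.024, -3.139]
force: [0.5, 0.5, 0.3]
grip_width: 0.0491
```

```bash
python3 -m creep '{"translation":[[0,0,-1],[0,0,-1],[0,0,-1]],"yaw":[0,0,0],"gripper":[255,255,255]}'
```

```text
time_s: 12.35
ee_pos: [0.6478, -0.1579, 0.0509]
eef_rot: [-3.14, -0.023, -3.139]
force: [-3.6, 1.3, 7.6]
grip_width: 0.0494
```

Touched down. Releasing and rising.

```bash
python3 -m creep '{"translation":[[0,0,0],[0,0,0],[0,0,0],[0,0,0],[0,0,0]],"yaw":[0,0,0,0,0],"gripper":[110,90,60,20,0]}'; python3 -m creep '{"translation":[[0,0,0],[0,0,0],[0,0,0],[0,0,0]],"yaw":[0,0,0,0],"gripper":[0,0,0,0]}'; python3 -m creep '{"translation":[[0,0,20],[0,0,45],[0,0,75],[0,0,100],[0,0,100]],"yaw":[0,0,0,0,0],"gripper":[0,0,0,0,0]}';  python3 - <<'E'
from h import *
s=ctrl.get_obs();c=snap('wrist','w5');W=wristW(c,s)
print(s['ee_pos'],circ(W,.075,(.648,-.158)),circ(W,.095,(.593,.082)))
m=(c['pixels'][...,0].astype(int)>c['pixels'][...,1:].max(-1).astype(int)+60)
print('key',[ (W[m&(abs(W[...,2]-.048)<.004)&(np.hypot(W[...,0]-.446,W[...,1]+.2846)<.03)][:,:2]).mean(0)])
b=c['pixels'];h=(b[...,2].astype(int)>b[...,0].astype(int)+50)&(W[...,2]<.03);p=W[h];print('tray',p.min(0),p.max(0))
E
```

```text
time_s: 12.77
ee_pos: [0.6477, -0.158, 0.0508]
eef_rot: [-3.14, -0.023, -3.139]
force: [-0.4, -0.1, -0.1]
grip_width: 0.0766
time_s: 13.1
ee_pos: [0.6477, -0.1579, 0.0507]
eef_rot: [-3.14, -0.023, -3.139]
force: [-0.2, 0.5, -0.6]
grip_width: 0.0936
time_s: 13.52
ee_pos: [0.6495, -0.1584, 0.1567]
eef_rot: [-3.138, -0.015, -3.139]
force: [0.4, -0.3, 0.8]
grip_width: 0.0941
[ 0.64949983 -0.1584175   0.15672563] (2584, array([ 0.6463, -0.1575]), (0.6471, -0.1573, 0.0253)) (1066, array([0.5937, 0.074 ]), (0.5938, 0.0808, 0.0257))
key [array([ 0.45499339, -0.28477505])]
tray [ 4.65338695e-01 -2.32663842e-01  2.11548633e-04] [0.72524107 0.01002812 0.02503805]
```

View pics/w5.png

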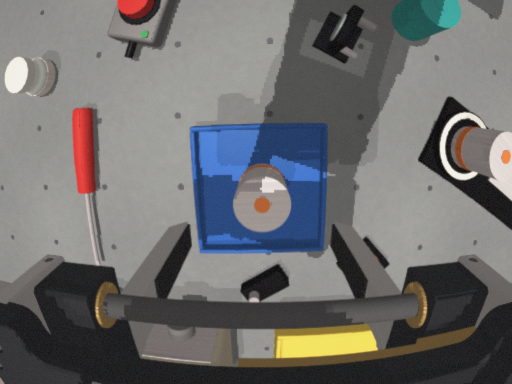

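The light canister stands in the tray (262,200), 2 mm from its centre, and the heavy one is on the platform (500,155). Now to the key with the gripper closed.

```bash
python3 -m creep '{"translation":[[-30,-18,0],[-62,-38,0],[-95,-60,0],[-130,-82,0],[-165,-104,0]],"yaw":[0,0,0,0,0],"gripper":[0,0,255,255,255]}'; python3 -m creep '{"translation":[[-19,-10,0],[-37,-22,-20],[-37,-22,-40],[-37,-22,-40],[-37,-22,-40]],"yaw":[0,0,0,0,0],"gripper":[255,255,255,255,255]}'; python3 - <<'E'
from h import *
s=ctrl.get_obs();print(s['ee_pos'],s['eef_rot'],s['force'],s['grip_width'],s['qpos'])
c=snap('wrist','w6');W=wristW(c,s)
p=c['pixels'].astype(int);m=(p[...,0]>p[...,1:].max(-1)+60)&(abs(W[...,2]-.048)<.004)&(np.hypot(W[...,0]-.446,W[...,1]+.2846)<.03)
q=W[m];print(len(q),q.mean(0),cv2.minEnclosingCircle(q[:,:2].astype(np.float32)))
E
```

```text
time_s: 13.98
ee_pos: [0.4816, -0.2625, 0.1524]
eef_rot: [-3.14, -0.02, -3.139]
force: [0.4, -1.1, -0.7]
grip_width: 0.0769
time_s: 14.4
ee_pos: [0.4442, -0.284, 0.1114]
eef_rot: [-3.141, -0.022, -3.139]
force: [0.8, -0.5, 0.3]
grip_width: 0.0444
[ 0.44415008 -0.28404947  0.11140764] [-3.14147782 -0.02203606 -3.13915257] [ 0.84025431 -0.49226416  0.27083587] 0.04435502166584279 [-0.63216772  0.38262908  1.69167412 -0.01487741  1.08501382 -2.19834244]
1439 [ 0.44441812 -0.28525422  0.04858289] ((0.44567376375198364, -0.28534984588623047), 0.017991192638874054)
```

View pics/w6.png

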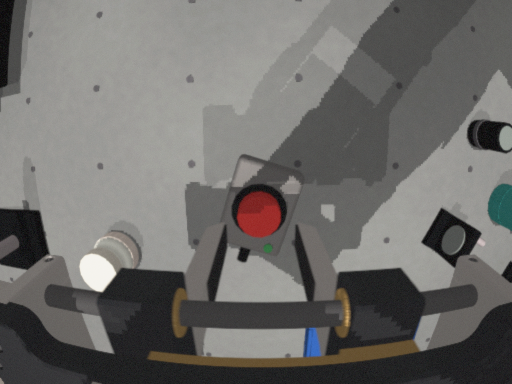

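The key is at (260,213), between the closing fingers, with its centre at (0.4455, -0.285). I'll finish closing and approach to just above it.

```bash
python3 -m creep '{"translation":[[1,-1,0],[1,-1,0],[1,-1,0],[1,-1,0],[1,-1,0]],"yaw":[0,0,0,0,0],"gripper":[255,255,255,255,255]}'; python3 -m creep '{"translation":[[0,0,0],[0,0,-10],[0,0,-20],[0,0,-32],[0,0,-39]],"yaw":[0,0,0,0,0],"gripper":[255,255,255,255,255]}'; python3 -m creep '{"translation":[[0,0,0],[0,0,0],[0,0,0],[0,0,0]],"yaw":[0,0,0,0],"gripper":[255,255,255,255]}'
```

```text
time_s: 14.87
ee_pos: [0.4461, -0.2851, 0.1127]
eef_rot: [-3.14, -0.02, -3.138]
force: [0.3, -0.0, -0.2]
grip_width: 0.0065
time_s: 15.28
ee_pos: [0.4454, -0.2847, 0.0715]
eef_rot: [-3.141, -0.022, -3.138]
force: [-0.6, 0.0, -0.9]
grip_width: 0.0005
time_s: 15.62
ee_pos: [0.4456, -0.2848, 0.072]
eef_rot: [-3.141, -0.021, -3.138]
force: [-0.6, -0.3, 0.3]
grip_width: 0.0005
```

```bash
python3 -m creep '{"translation":[[0,0,-2],[0,0,-4],[0,0,-6],[0,0,-6]],"yaw":[0,0,0,0],"gripper":[255,255,255,255]}'; for i in 1 2 3; do python3 -m creep '{"translation":[[0,0,-1],[0,0,-1]],"yaw":[0,0],"gripper":[255,255]}'; done
```

```text
time_s: 15.95
ee_pos: [0.4457, -0.2848, 0.0657]
eef_rot: [-3.141, -0.021, -3.138]
force: [1.2, -0.8, 1.0]
grip_width: 0.0004
time_s: 16.12
ee_pos: [0.4457, -0.2849, 0.0647]
eef_rot: [-3.141, -0.021, -3.138]
force: [1.2, 0.1, 2.2]
grip_width: 0.0004
time_s: 16.28
ee_pos: [0.4457, -0.2849, 0.0636]
eef_rot: [-3.141, -0.021, -3.138]
force: [0.4, -0.3, 1.2]
grip_width: 0.0004
time_s: 16.45
ee_pos: [0.4457, -0.2849, 0.0625]
eef_rot: [-3.141, -0.021, -3.138]
force: [-0.1, 0.4, 1.8]
grip_width: 0.0007
```

```bash
for i in 1 2; do python3 -m creep '{"translation":[[0,0,-0.4],[0,0,-0.4]],"yaw":[0,0],"gripper":[255,255]}'; done
```

```text
time_s: 16.62
ee_pos: [0.4458, -0.2849, 0.0623]
eef_rot: [-3.141, -0.021, -3.138]
force: [-0.8, 0.4, 4.3]
grip_width: 0.0004
time_s: 16.78
ee_pos: [0.4458, -0.285, 0.0622]
eef_rot: [-3.141, -0.021, -3.138]
force: [-1.8, 1.2, 6.1]
grip_width: 0.0003
```

It has stopped at 0.0622 with the force risen to 4–6 N: that is the first click. Holding for about a second.

```bash
for i in 1 2 3; do python3 -m creep '{"translation":[[0,0,-0.1],[0,0,-0.1],[0,0,-0.1],[0,0,-0.1]],"yaw":[0,0,0,0],"gripper":[255,255,255,255]}'; done
```

```text
time_s: 17.12
ee_pos: [0.4458, -0.2849, 0.0622]
eef_rot: [-3.14, -0.021, -3.138]
force: [-2.4, 1.0, 5.1]
grip_width: 0.0006
time_s: 17.45
ee_pos: [0.4458, -0.285, 0.0623]
eef_rot: [-3.14, -0.021, -3.138]
force: [-1.5, 1.6, 5.3]
grip_width: 0.0001
time_s: 17.78
ee_pos: [0.4458, -0.2849, 0.0622]
eef_rot: [-3.141, -0.021, -3.138]
force: [-1.3, 1.2, 5.7]
grip_width: 0.0006
```

Held steadily for over 1 s. Now fully home.

```bash
python3 -m creep '{"translation":[[0,0,-2],[0,0,-4],[0,0,-5.5],[0,0,-6],[0,0,-6]],"yaw":[0,0,0,0,0],"gripper":[255,255,255,255,255]}'; python3 -m creep '{"translation":[[0,0,-0.5],[0,0,-0.5]],"yaw":[0,0],"gripper":[255,255]}'
```

```text
time_s: 18.2
ee_pos: [0.4459, -0.285, 0.057]
eef_rot: [-3.14, -0.02, -3.138]
force: [-4.2, 3.2, 12.8]
grip_width: 0.0006
time_s: 18.37
ee_pos: [0.4459, -0.285, 0.057]
eef_rot: [-3.14, -0.02, -3.138]
force: [-3.7, 2.3, 11.6]
grip_width: 0.0004
```

It bottomed out at 0.057 with about 12 N. Retracting and checking.

```bash
python3 -m creep '{"translation":[[0,0,10],[0,0,25],[0,0,50],[0,0,80],[0,0,110]],"yaw":[0,0,0,0,0],"gripper":[255,255,255,255,255]}'; python3 -m creep '{"translation":[[0,0,0],[0,0,0],[0,0,0]],"yaw":[0,0,0],"gripper":[255,255,255]}'; python3 - <<'E'
from h import *
s=ctrl.get_obs();c=snap('wrist','w7');W=wristW(c,s);print(s['ee_pos'],s['force'])
p=c['pixels'].astype(int);m=(p[...,0]>p[...,1:].max(-1)+60)&(np.hypot(W[...,0]-.446,W[...,1]+.285)<.015);print('key z',np.median(W[m][:,2]))
snap('scene','scene1')
E
```

```text
time_s: 18.78
ee_pos: [0.4455, -0.2847, 0.1678]
eef_rot: [-3.141, -0.022, -3.138]
force: [0.6, -0.2, 1.2]
grip_width: 0.0004
time_s: 19.03
ee_pos: [0.4452, -0.2845, 0.167]
eef_rot: [-3.142, -0.022, -3.138]
force: [0.1, -0.1, -0.2]
grip_width: 0.0007
[ 0.44524803 -0.28449952  0.16695012] [ 0.12173327 -0.06601972 -0.1759572 ]
key z 0.04877822350812214
```

View pics/scene1.png

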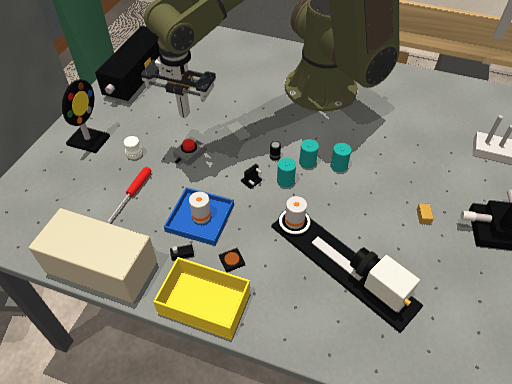

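The scene shows one canister upright on the platform (295,213) and the other in the tray (200,207). The key is up at (188,146), the bystanders are where they were, and the arm is clear.

```bash
python3 -c "from station import ctrl; print(ctrl.hand_in())"
```

```text
the job is handed in; nothing more can be done
None
```

The job is done and handed in at about 19 s of the 69 s allowed; the hand-in gives no verdict.

- **Canisters:** The left canister pulled about 5 N when lifted, so it is the heavy one, and it now stands on the platform about 1 mm from the centre. The other pulled about 1.7 N and stands in the tray about 2 mm from its centre.
- **Key:** I held it at the first click for about 1.2 s at 5–6 N. Then I pressed it fully home, where the tool had gone 5 mm farther and read about 12 N, and let it come back up.
- **Last checks:** Both canisters were upright, the key top read 48.8 mm (48 mm is fully up), the arm was clear with no force on it, and the bystanders looked unmoved. I judged the bystanders from the picture and did not measure them.
- **Disagreement:** The top and wrist cameras differed by up to 3 mm on the canisters' positions. None of the checks failed.

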